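Lay the camera stand down in its service cradle

TASK

Push the foot of the upright camera stand along the cradle until its round front bar sits flush against the orange stop, the stand still upright. Then push the mast over, away from its foot plate, slowly and gently, so that the stand tips over that bar and ends lying at rest with its mast on the black rubber rest and its bar still at the stop. Only push with the fingers: do not lift or drop the stand, and leave everything else on the table alone.

Things in the scene. Friction and masses are not known exactly. Their poses are not given: they have to be found in the camera images.
- cradle: Fixed flat aluminium cradle plate on the table, 370 long (x) x 140 wide x 4 mm thick. Origin on the table, directly under the middle of the orange stop's face; +x is the way the stand is pushed and falls, z up. Plate spans x from -170 to +200 mm. Nothing on it can shift.
- stop_face (a point): Middle of the upright face of the orange stop that meets the stand's bar (cradle x = 0), 9.5 mm above the table, axes as the cradle's. The stop is a fixed bar 130 mm wide across the plate, 14 mm thick along x, its top 15 mm above the table.
- rest_top (a point): Centre of the top of the black rubber-topped rest, 34 mm above the table, at cradle x = +150 mm, axes as the cradle's. The rest is fixed, 30 mm along x, 110 mm wide.
- stand: Loose camera stand (camera off), 0.7 to 1.1 kg, upright on the plate. Steel foot 90 x 90 x 12 mm (x -90..0), a round steel bar (16 mm diameter, 90 mm across) along its front edge; aluminium mast 24 mm thick (x -30..-6), 40 mm wide (y -20..20), 200 mm high (plus a 6 mm brass stud). Origin on the underside below the bar's axis; z up the mast, +x from foot plate to bar, the way it is to fall. Starts 27-52 mm off of the stop, askew up to 0.2 rad.
- stand_bar (a point): Centre of the stand's round front bar, on its axis, 8 mm above the underside; at cradle x = -8 mm when the bar touches the stop. Axes as the stand's. Sliding the foot takes 4 to 11 N. The stand tips about this bar.
- stand_top (a point): Centre of the mast's top end, 200 mm up the stand and 18 mm behind the bar's axis (stand x = -18). The foot is heavy: pushed over, the stand wants back upright until it leans about 70 to 77 degrees, then falls on by itself; on the rest it lies at about 84 degrees. Tipping takes about 2 to 3 N at 140 mm up the mast.
- tape: Bystander: yellow tape ring lying flat beside the cradle, 90 mm across, 24 mm high. Origin at the centre of its underside.
- screwdriver: Bystander: red-handled screwdriver, 180 mm long along its x, lying beside the cradle. Origin under its middle.
- brush: Bystander: grey hand brush with black bristles, about 280 mm long along its x, 50 mm high. Origin under the bristle block.
- dustpan: Bystander: grey dustpan, pan 180 x 220 mm, 53 mm high, handle along its +x. Origin under the middle of the pan.
- spray_bottle: Bystander: white bottle with blue cap, 68 mm across, 200 mm tall. Origin at the centre of its underside.
- mug: Bystander: blue mug, 80 mm across, 90 mm tall, handle at its +y. Origin at the centre of its underside.
- clamp: Bystander: orange bar clamp lying flat, 110 mm along x, 20 mm high. Origin under the middle of its bar.
Things that resemble listed ones, but are neither listed nor needed, are in the scene too. What is shaped like the stand but brown or green is not meant.

How it is judged (in metres and radians):
On the way, in this order (a step that is already met when the one before it is completed fails the run):
1. the stand, still upright, has its bar flush against the orange stop (x of stand_bar in the frame of stop_face between -0.012 and 0 m and y of stand_bar in the frame of stop_face between -0.04 and 0.04 m and angle between the y axis of stand and the y axis of cradle, either way round below 0.08 rad and angle between stand's own z axis and vertical below 0.1 rad), for 0.2 s.
2. the mast lies on the rubber rest (angle between stand's own z axis and vertical above 1.35 rad and contact force between stand and rest above 0.05 N), for 0.2 s.
At the end, for the whole second after the job is handed in: The stand lies on its side (mast 77 to 95 degrees from upright, its way of falling within 9 degrees of the cradle's), mast resting on the rubber rest, round bar within 8 mm of the orange stop and within 40 mm of its middle, at rest (all of step 2 and x of stand_bar in the frame of stop_face between -0.016 and 0 m and y of stand_bar in the frame of stop_face between -0.04 and 0.04 m and angle between the y axis of stand and the y axis of cradle, either way round below 0.157 rad and angle between stand's own z axis and vertical below 1.66 rad and linear speed of stand below 0.02 m/s and angular speed of stand below 0.1 rad/s); the robot touches nothing.
It fails at once if the stand is swung or dropped: it turns faster than 2.2 rad/s (a gently pushed stand settles on the rest well below this) (angular speed of stand above 2.2 rad/s).
It fails at once if the stand's bar is lifted more than 20 mm off the plate (height (world z) of stand_bar above 0.032 m).
It fails at once if a bystander is disturbed (moved more than 20 mm) (distance of any of tape, screwdriver, brush, dustpan, spray_bottle, mug, clamp from where it was at the start of the episode above 0.02 m).
It also fails if it takes over 61 s, if anything falls off the work surface, if the arm or the gripper's body presses on something with over 40 N, if the wrist force passes 120 N, or if a joint passes its speed limit or range.

ROBOT

A 6-joint arm with a two-finger parallel gripper is mounted at the origin on the work surface. World frame = base frame: x ahead of the robot, y to its left, z up, the work surface at z = 0. Lengths are in mm, angles in rad, forces in N, time in s.
With the tool pointing down it reaches from about 350 to 875 mm from the base axis. Payload 4.2 kg.
Tool frame: the origin (TCP) lies midway between the tips of the shut fingers; the grasp point (between the pads) lies 19 mm behind it (arm.grip_depth is the distance from the TCP to the grasp point, in mm); z points along the fingers, x is the direction in which the jaws open and shut, and the axes are right-handed (so a half turn about z gives the same grasp; the last joint's range is limited). The gripper opens to 85 mm and grips with 20 to 120 N. Pads are 22 mm wide; open, the fingers measure 114 mm over their backs; the gripper's body (76 mm by 85 mm) begins 54 mm behind the grasp point. The pads swing forward as they close: fully open they stand 13 mm farther back than shut.
Start: joints at [-0.937, 0.385, 0.008, 0, -1.194, -0.259], TCP at [228.818, -581.585, 231.312] pointing down, gripper open.
Joint ranges: [-3.14, 3.14], [-1.21, 2.06], [-1.07, 1.41], [-3.16, 2.05], [-2.99, -0.16], [-3.1, 3.1]. Speed limits (rad/s): [2.79, 2.79, 3.14, 3.14, 3.14, 3.14].

INTERFACE

Orientations are given as a unit quaternion [x, y, z, w].
In Python, from bench import arm, eyes, find_in, silhouettes gives the robot as it stands. The module is installed in compiled form; this text tells all that it offers.
- The arm moves only by the tool play_rows, never from a script. Its arguments are lists of equal length, an entry for each row: "offset": the shift along the world's x, y, z in mm, a list of three; "turn": the turn about the world's z in rad. In form: {"offset": [[x, y, z], ...], "turn": [turn, ...]}. A call has 1 to 12 rows; each row shifts and turns the pose as measured when the row begins; what a row does not reach is not made up. A row lasts 1/10 s, in which the tool goes at most 50 mm and 8.59 degrees, less where a joint would pass 70% of its speed; a pose out of reach is approached as far as the arm can. A call is refused whole if a number of a shift passes 50 or a number of a turn 0.15, either way. A call with a gripper value outside its range is refused whole. "grip" is the gripper's target within -1 to 1 (fully open at 1, half-way at 0, shut at -1), set as the call begins (left out, the last holds). The fingers move at their own pace and stop on an object; the grip force is fixed at half the most. Time passes only in rows, so rows that do not move let the fingers close. It gives the time, the measured TCP pose, the force and the opening at its end, in the units of the state.
- arm.read_state(): the state, without advancing time (a new reading comes with each control period).
- eyes.get_image(name): name is "side" or "top" or "wrist"; returns (picture, depth): 420x560x3 uint8, red, green, blue; 420x560 float32, mm along the optical axis (not along the pixel's ray), 0 where there is no reading.
- eyes.camera_params(name): a dict with "camera_matrix" (3x3 intrinsics, pixels), "camera_from_world" (4x4, takes a point from world to camera coordinates). Camera axes: x right, y down, z forward; pixel columns grow to the right and rows downward; lengths in mm; the calibration is good to about 2 mm. A picture is of the moment at which its call begins: read the wrist's pose just before it. camera_params takes no time and is no camera call; for the wrist camera it gives the pose at the moment of the call.
- arm.job_done(): hands the job in, once; it reports no verdict.
Trained networks look in the newest picture that a camera, given by its name, has taken for a name from the list of things; names that differ only in an ending like _2 or _b are one class to them, and where a whole thing is asked for, a point or a joint stands for the part that bears it (a point fixed in the world has none). Each returns a list of dicts, best first, with "score" (0 to 1); they miss things now and then, are a little off and sometimes report something else, mostly with a low value. They report only what shows in the picture. A call takes as long as a camera call. They do not tell look-alikes from the thing itself.
- find_in(camera, query): "bbox" ([centre column, centre row, width, height] in pixels, round what is visible of it).
- silhouettes(camera, query): "mask" (420x560 bool, what is visible of it) and "bbox" ([centre column, centre row, width, height] in pixels, round what is visible of it).
The state is a dict: "clock": time; "joints": joint angles; "joint_vel": joint speeds; "joint_efforts": joint torques, N m; "position": TCP position; "ee_rot": TCP orientation; "contact_force": force on the tool from outside, world axes, zero at the start; "wrist_torque": the same for the moment, N m; "gripper_width": finger opening in mm.
Only numpy, scipy, OpenCV 4.12 (cv2) and the standard library are available. Lean on these libraries where they do the work, as an engineer would, in place of code of your own. Each camera call takes 0.05 s, during which the arm holds its last target. There are 200 camera calls.

## Working session

There is one attempt and no reset: what is moved stays moved. The work goes in short steps, Python scripts to look and compute and a tool call to move; the robot and the scene stay as the last step left them, time stands still between calls to the robot, and variables do not carry over. Pictures are saved under pics/ and viewed, on a budget of 10 in all, crops included, one or two more only if the job needs it, and the job is handed in when it is done.

Besides the shell and the picture viewer there is one more tool, called after "Request:" as name(argument=value, ...), one argument or row to a line, values as JSON. play_rows: Moves the arm, as the interface text tells. Its arguments: {"type":"object","properties":{"offset":{"type":"array","items":{"type":"array","items":{"type":"number"}}},"turn":{"type":"array","items":{"type":"number"}},"grip":{"type":"number"}},"required":["offset","turn"]}

```bash
mkdir -p pics
cat > h.py <<'E'
import numpy as np, cv2
from bench import arm, eyes, find_in, silhouettes
def cloud(cam):
    rgb,d=eyes.get_image(cam); p=eyes.camera_params(cam); K=np.array(p["camera_matrix"]); T=np.array(p["camera_from_world"])
    v,u=np.indices(d.shape); P=np.stack([(u-K[0,2])/K[0,0]*d,(v-K[1,2])/K[1,1]*d,d],-1)
    W=(P-T[:3,3])@T[:3,:3]; W[d==0]=np.nan
    return rgb,W
def save(n,rgb): cv2.imwrite(f"pics/{n}.png",rgb[:,:,::-1])
E
python3 - <<'E'
from h import *
r=[]
for c in ("top","side"):
    rgb,W=cloud(c); r.append(rgb)
    np.save(c+"W.npy",W);np.save(c+"I.npy",rgb)
    for q in ("stand","cradle","rest_top"):
        try:
            for s in silhouettes(c,q)[:3]:
                print(c,q,round(s["score"],2),np.round(s["bbox"]),np.round(np.nanmedian(W[s["mask"]],0)))
        except Exception as e: print(c,q,e)
save("top0",r[0]);save("side0",r[1])
print(arm.read_state())
E
```

```text
top stand 0.98 [346. 290.  44.  41.] [ 364. -162.   15.]
top stand 0.79 [363. 168.  50.  41.] [ 690. -216.   15.]
top stand 0.67 [294. 127.  36.  47.] [793. -32.  15.]
top cradle 0.67 [264. 218. 126.  51.] [547.  79.   6.]
top rest_top 0.85 [220. 219.  10.  37.] [546. 177.  34.]
top rest_top 0.6 [262. 272.  31.  30.] [391.  51.  25.]
side stand 0.86 [296. 218.  45.  72.] [536. -13.  56.]
side stand 0.84 [374. 217.  42.  63.] [ 348. -143.   64.]
side stand 0.71 [278. 162.  44.  73.] [ 687. -220.   63.]
side cradle 0.58 [268. 271. 114. 113.] [538. 109.   5.]
side cradle 0.53 [260. 398.  49.  40.] [378. 372.  37.]
side rest_top 0.89 [246. 296.  48.  33.] [539. 188.  33.]
{'clock': 0.4, 'joints': array([-9.37419622e-01,  3.84844092e-01,  7.70694198e-03, -7.76649863e-05,
       -1.19396255e+00, -2.58626213e-01]), 'joint_vel': array([-4.25541249e-04, -2.16046770e-03, -6.22924012e-05, -8.67240181e-04,
        5.02141568e-04, -9.36625493e-05]), 'joint_efforts': array([-4.06986828e-05, -3.91587746e+01,  1.88329142e+01,  4.18458447e+00,
       -1.47374431e-03, -5.60692698e-06]), 'position': array([ 228.78181015, -581.52025238,  231.13777536]), 'ee_rot': array([ 5.63021421e-01,  8.26442288e-01,  8.45459638e-05, -1.31015571e-04]), 'contact_force': array([-0.42451964,  0.10558427,  0.09728911]), 'wrist_torque': array([-0.04532472, -0.01453052,  0.00547983]), 'gripper_width': 85.55646939600499}
```

View pics/top0.png

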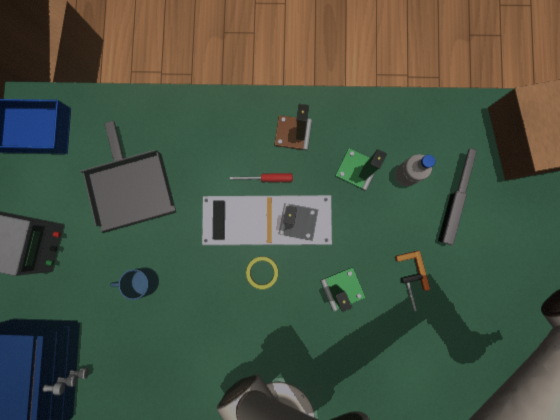

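View pics/side0.png

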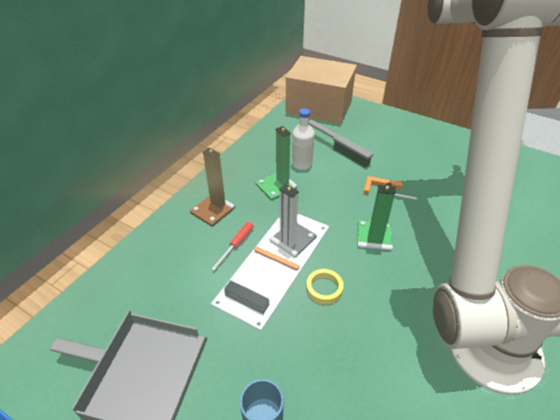

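The top view shows the cradle spanning columns 203-331, with the orange stop at column 269, the rest at 220 and the grey stand at about (298,222). It falls towards image left, which is world +y. The green and brown stands are decoys.

Run:
```python
from h import *
W=np.load("topW.npy");I=np.load("topI.npy").astype(int)
hsv=cv2.cvtColor(I.astype(np.uint8),cv2.COLOR_RGB2HSV)
roi=np.zeros(W.shape[:2],bool); roi[190:250,198:338]=1
def rect(m,n):
    P=W[m]; P=P[np.isfinite(P).all(1)]
    r=cv2.minAreaRect(P[:,:2].astype(np.float32)); print(n,len(P),np.round(r[0],1),np.round(r[1],1),round(r[2],2),"zmed",np.round(np.median(P[:,2]),1),"mean",P[:,:2].mean(0).round(1)); return P
z=W[...,2]
white=roi&(hsv[...,1]<60)&(z<60)
rect(white&(z>-3)&(z<60),"cradle all")
o=roi&(hsv[...,0]<22)&(hsv[...,0]>8)&(hsv[...,1]>130)&(z<30)&(np.indices(z.shape)[1]<276); P=rect(o,"stop")
d=np.linalg.svd(P[:,:2]-P[:,:2].mean(0))[2][0]; print("stop dir",d)
rest=roi&(z>27)&(z<40)&(np.indices(z.shape)[1]<235); P=rect(rest,"rest"); 
foot=roi&(z>11)&(z<20)&(np.indices(z.shape)[1]>274); rect(foot,"foot+bar")
mast=roi&(z>40); rect(mast,"mast"); top=roi&(z>190); rect(top,"top")
im=I.astype(np.uint8)[185:255,195:340]; save("crop1",cv2.resize(im,None,fx=5,fy=5,interpolation=cv2.INTER_CUBIC))
# side cloud
W=np.load("sideW.npy"); z=W[...,2]; roi=(abs(W[...,0]-545)<70)&(abs(W[...,1]+20)<70)
rect(roi&(z>100)&(z<195),"side mast");rect(roi&(z>196)&(z<215),"side top");rect(roi&(z>12)&(z<20),"side foot")
```

```text
cradle all 6079 [547.1  46. ] [144.5 376.2] 1.25 zmed 5.9 mean [545.5  47.3]
stop 130 [547.3  37.3] [122.1   6.2] 1.33 zmed 15.8 mean [546.3  37.3]
stop dir [-0.99969625 -0.02464562]
rest 419 [544.7 179.6] [107.   29.5] 1.98 zmed 34.8 mean [544.4 179.2]
foot+bar 727 [565.1 -37.9] [120.2 128.8] 80.47 zmed 17.0 mean [540.8 -53.3]
mast 222 [539.9  77.5] [ 55.7 230. ] 0.73 zmed 204.7 mean [545.7 -15.7]
top 192 [547.9 -22.3] [25.8 41.8] 80.8 zmed 205.0 mean [547.6 -22.3]
side mast 511 [544.8 -13. ] [46.4 23.6] 18.43 zmed 149.0 mean [542.9 -12.8]
side top 168 [547.1 -20.2] [28.6 44.4] 81.03 zmed 203.9 mean [545.5 -18.7]
side foot 748 [549.2 -21.1] [130.  136.8] 2.25 zmed 16.1 mean [535.2 -13.1]
```

View pics/crop1.png

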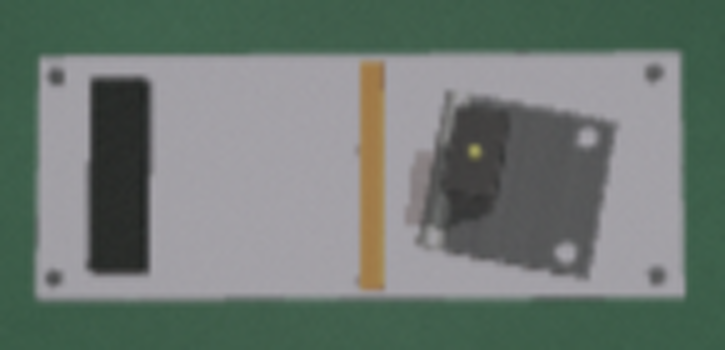

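Request:
play_rows(
  offset=[
    [26,37,0],
    [26,37,0],
    [26,37,0],
    [26,37,0],
    [26,37,0],
    [26,37,0],
    [26,37,0],
    [26,37,0],
    [26,37,0],
    [26,37,0],
    [26,37,0],
    [26,37,0],
  ],
  turn=[-0.0,0.1,0.11,0.11,0.11,0.11,0.11,0.11,0.11,0.11,0.11,0.11],
  grip=0,
)

```text
clock: 1.6
position: [546.6, -123.4, 232.4]
ee_rot: [-0.022, 1.0, -0.0, 0.003]
contact_force: [2.0, -0.7, -0.5]
gripper_width: 42.7
```

Request:
play_rows(
  offset=[
    [-2,-5,-40],
    [0,-2,-45],
    [0,0,-45],
    [0,0,-40],
    [0,0,-25],
    [0,0,-12],
    [0,0,-6],
    [0,0,-3],
    [0,0,-3],
    [0,0,-3],
    [0,0,0],
  ],
  turn=[-0.02,0,0,0,0,0,0,0,0,0,0],
)

```text
clock: 2.7
position: [552.4, -124.0, 7.5]
ee_rot: [-0.018, 1.0, -0.001, 0.011]
contact_force: [0.7, 0.2, 0.3]
gripper_width: 42.7
```

Run:
```python
from h import *
s=arm.read_state();print(s["position"],s["ee_rot"],s["contact_force"])
rgb,W=cloud("side"); save("side1",cv2.resize(rgb[130:330,180:420],None,fx=3,fy=3))
```

```text
[ 552.35806179 -124.00766237    7.46785253] [-1.84718529e-02  9.99769855e-01 -9.64661374e-04  1.08672940e-02] [0.69187932 0.16985145 0.31647885]
```

View pics/side1.png

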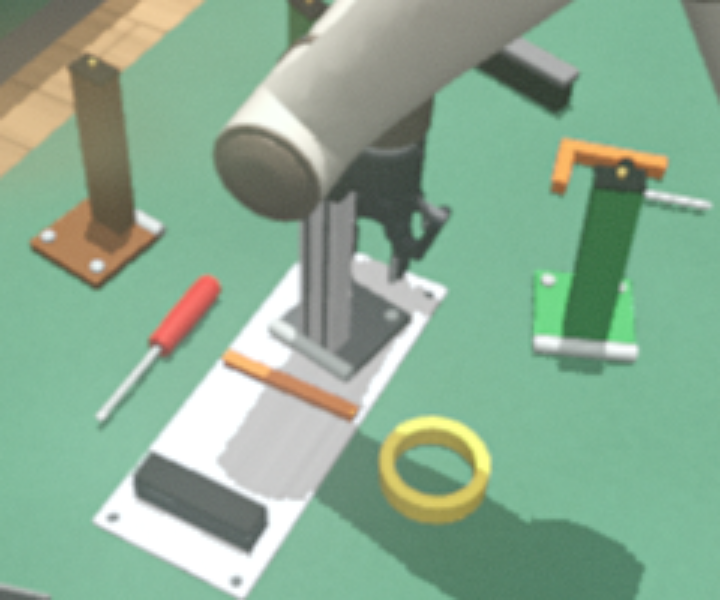

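The hand is behind the foot, and the stand is untouched at crop (340,300). Next I lower a little and push.

Request:
play_rows(
  offset=[
    [-6,0,-2],
    [-2,0,-2],
    [0,0,-1],
    [0,3,0],
    [0,3,0],
    [0,3,0],
    [0,3,0],
    [0,3,0],
    [0,3,0],
    [0,3,0],
  ],
  turn=[0,0,0,0,0,0,0,0,0,0],
)

```text
clock: 3.75
position: [545.8, -102.6, 4.1]
ee_rot: [-0.018, 1.0, -0.002, 0.014]
contact_force: [1.0, -4.0, -2.0]
gripper_width: 43.1
```

Request:
play_rows(
  offset=[
    [0,3,0],
    [0,3,0],
    [0,3,0],
    [0,3,0],
    [0,3,0],
    [0,3,0],
  ],
  turn=[0,0,0,0,0,0],
)

```text
clock: 4.35
position: [546.4, -83.3, 4.0]
ee_rot: [-0.018, 1.0, -0.002, 0.014]
contact_force: [1.2, -3.1, -1.7]
gripper_width: 42.8
```

```bash
cat >> h.py <<'E'
def rect(P):
    P=P[np.isfinite(P).all(1)]
    r=cv2.minAreaRect(P[:,:2].astype(np.float32)); return len(P),np.round(r[0],1),np.round(r[1],1),round(r[2],1),np.median(P[:,2]).round(1)
E
python3 - <<'E'
from h import *
s=arm.read_state();print(s["position"],s["contact_force"])
for c in("top","side"):
    rgb,W=cloud(c); 
    save(c+"2",cv2.resize(rgb[185:255,195:340],None,fx=5,fy=5) if c=="top" else rgb)
    m=(abs(W[...,0]-547)<45)&(abs(W[...,1]+0)<45)&(W[...,2]>194)&(W[...,2]<214)
    print(c,rect(W[m]))
E
```

```text
[546.4443983  -83.26979527   4.00761923] [ 1.18382217 -3.12631375 -1.72517781]
top (0, array([0., 0.]), array([0., 0.]), 0.0, np.float64(nan))
side (2, array([516. ,  -5.8]), array([8., 0.]), 101.6, np.float64(199.7))
  return _methods._mean(a, axis=axis, dtype=dtype,
  ret = ret.dtype.type(ret / rcount)
```

View pics/top2.png

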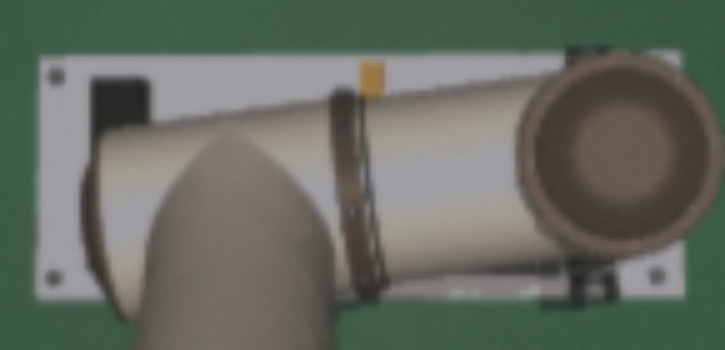

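Request:
play_rows(
  offset=[
    [0,2,0],
    [0,2,0],
    [0,2,0],
  ],
  turn=[0,0,0],
)

```text
clock: 4.75
position: [546.8, -78.3, 4.3]
ee_rot: [-0.018, 1.0, -0.002, 0.014]
contact_force: [3.5, -20.9, -3.3]
gripper_width: 42.9
```

Run:
```python
from h import *
s=arm.read_state();print(s["position"],s["contact_force"],np.round(s["joints"],2))
rgb,W=cloud("top")
m=(abs(W[...,0]-547)<60)&(W[...,2]>220)
for y in range(-120,200,20):
    k=m&(abs(W[...,1]-y)<10)
    if k.any(): P=W[k];print(y,np.round(P[:,2].max()),np.round([P[:,0].min(),P[:,0].max()]))
rgb,W=cloud("side")
m=(abs(W[...,0]-547)<100)&(W[...,2]>100)
for y in range(-120,220,20):
    k=m&(abs(W[...,1]-y)<10)
    if k.any(): P=W[k];print(y,np.round(np.percentile(P[:,2],[0,2,10,50,100])))
```

```text
[546.79142501 -78.29075316   4.27076408] [  3.45609003 -20.87355414  -3.3275441 ] [ 0.16  0.52 -0.46  0.02 -0.56 -0.13]
-120 358.0 [516. 561.]
-100 368.0 [500. 576.]
-80 368.0 [497. 579.]
-60 368.0 [496. 578.]
-40 364.0 [491. 574.]
-20 346.0 [489. 569.]
0 345.0 [488. 567.]
20 347.0 [487. 562.]
40 392.0 [487. 564.]
60 409.0 [487. 558.]
80 410.0 [487. 555.]
100 397.0 [487. 552.]
120 363.0 [487. 548.]
140 345.0 [487. 545.]
-120 [353. 353. 354. 356. 356.]
-100 [103. 328. 356. 362. 365.]
-80 [101. 103. 107. 177. 368.]
-60 [100. 101. 108. 176. 367.]
-40 [131. 138. 149. 345. 364.]
-20 [321. 325. 330. 339. 343.]
0 [101. 104. 119. 180. 343.]
20 [100. 102. 106. 131. 343.]
40 [313. 313. 324. 338. 345.]
60 [324. 325. 326. 335. 341.]
80 [293. 309. 329. 413. 471.]
100 [291. 308. 331. 380. 456.]
120 [286. 297. 319. 342. 403.]
140 [257. 266. 281. 313. 344.]
160 [295. 296. 297. 302. 312.]
```

Request:
play_rows(
  offset=[
    [0,-5,0],
    [0,-20,0],
    [0,-25,10],
    [0,-20,40],
    [0,0,45],
    [0,0,45],
    [0,0,40],
    [0,0,0],
  ],
  turn=[0,0,0,0,0,0,0,0],
  grip=0,
)

```text
clock: 5.65
position: [540.1, -148.6, 188.8]
ee_rot: [-0.019, 1.0, -0.0, 0.008]
contact_force: [-0.5, 0.5, 0.7]
gripper_width: 42.5
```

Run:
```python
from h import *
s=arm.read_state();print(s["position"],s["ee_rot"],s["contact_force"])
rr=[]
for c in("wrist","side"):
    rgb,W=cloud(c); np.save(c+"3.npy",W); rr.append(rgb)
    k=(abs(W[...,0]-547)<70)&(abs(W[...,1]-0)<60)
    for lo,hi in((197,214),(120,196),(10,22)):
        m=k&(W[...,2]>lo)&(W[...,2]<hi)
        if m.sum()>5: print(c,lo,hi,rect(W[m]))
save("both3",cv2.resize(np.vstack([rr[0],rr[1]]),(420,600)) if 0 else np.hstack([cv2.resize(rr[0],(400,300)),cv2.resize(rr[1][140:320,180:420],(400,300))]))
```

```text
[ 540.14978435 -148.61967984  188.83738294] [-1.85780912e-02  9.99793138e-01 -4.64493165e-04  8.26554750e-03] [-0.48303636  0.51989898  0.74941331]
wrist 10 22 (6549, array([540.8,  -9.1]), array([122.1, 101.8]), 0.0, np.float64(13.1))
side 197 214 (169, array([535. ,   5.3]), array([42. , 28.3]), 3.2, np.float64(203.9))
side 120 196 (424, array([529.9,  13.1]), array([44.4, 23.2]), 29.5, np.float64(159.3))
side 10 22 (781, array([548.7,  -6. ]), array([129.7, 105.8]), 2.3, np.float64(16.3))
```

View pics/both3.png

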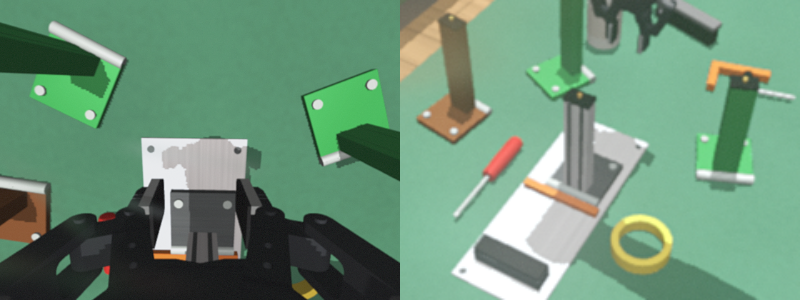

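The side view shows the stand upright and flush: its bar runs along the orange stop at crop (560,195). The mast top measures about (535.5, 4), within a degree or two of square. Next I shut the fingers and approach the mast 150 mm up.

Request:
play_rows(
  offset=[
    [-1,0,-15],
    [-1,10,-15],
    [-1,15,-5],
    [-1,20,0],
    [0,20,0],
    [0,20,0],
    [0,15,0],
    [0,8,0],
    [0,0,0],
  ],
  turn=[0,0,0.01,0,0,0,0,0,0],
  grip=-1,
)

```text
clock: 6.65
position: [522.7, -31.1, 134.7]
ee_rot: [-0.025, 1.0, 0.001, -0.011]
contact_force: [-0.0, -1.1, 0.4]
gripper_width: -0.1
```

Request:
play_rows(
  offset=[
    [2,-8,2],
    [4,-4,6],
    [4,0,8],
    [3,0,5],
    [0,0,0],
  ],
  turn=[0,0,0,0,0],
)

```text
clock: 7.15
position: [536.8, -46.1, 157.3]
ee_rot: [-0.024, 1.0, 0.001, -0.011]
contact_force: [0.1, 0.0, -0.2]
gripper_width: -0.2
```

Run:
```python
from h import *
s=arm.read_state();print(s["position"],s["contact_force"],np.round(s["joints"],2))
rgb,W=cloud("side")
k=(abs(W[...,0]-547)<70)&(abs(W[...,1]-10)<30)
m=k&(W[...,2]>197)&(W[...,2]<214); print(rect(W[m]))
save("side4",cv2.resize(rgb[110:320,180:420],None,fx=2.5,fy=2.5))
```

```text
[536.75910025 -46.11830416 157.34341392] [ 0.11618778  0.03513349 -0.16175737] [ 0.21  0.32 -0.29 -0.01 -0.98 -0.16]
(172, array([535.5,   5.3]), array([43. , 28.3]), 0.9, np.float64(203.8))
```

View pics/side4.png

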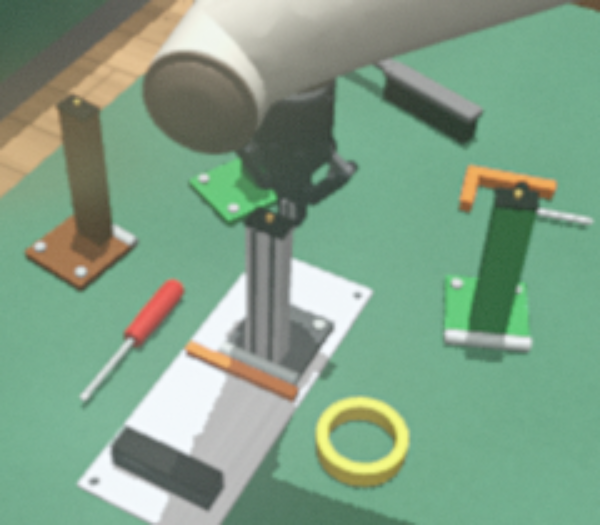

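The stand is still upright and square at the stop, and the hand is behind it. I make contact and start tipping.

Request:
play_rows(
  offset=[
    [0,3,0],
    [0,3,0],
    [0,3,0],
    [0,3,0],
    [0,3,0],
    [0,3,0],
    [0,3,0],
    [0,2,0],
    [0,2,0],
    [0,2,0],
  ],
  turn=[0,0,0,0,0,0,0,0,0,0],
)

```text
clock: 8.2
position: [535.3, -17.4, 156.7]
ee_rot: [-0.024, 1.0, 0.0, -0.013]
contact_force: [-0.5, -2.2, 0.5]
gripper_width: -0.1
```

Request:
play_rows(
  offset=[
    [0,2,0],
    [0,2.5,0],
    [0,2.5,0],
    [0,2.5,0],
    [0,2.5,0],
    [0,2.5,0],
    [0,2.5,0],
    [0,2.5,0],
    [0,2.5,0],
    [0,2.5,0],
    [0,2.5,0],
    [0,2.5,0],
  ],
  turn=[0,0,0,0,0,0,0,0,0,0,0,0],
)

```text
clock: 9.4
position: [535.1, 13.6, 157.9]
ee_rot: [-0.024, 1.0, -0.001, -0.013]
contact_force: [-1.1, -1.5, 1.8]
gripper_width: 0.2
```

```bash
cat > chk.py <<'E'
from h import *
s=arm.read_state();p=s["position"];print(p.round(1),s["contact_force"].round(1))
rgb,W=cloud("side")
k=(abs(W[...,0]-540)<60)&(W[...,2]>40)&(W[...,2]<215)&(W[...,1]>p[1]+16)
P=W[k];P=P[np.isfinite(P).all(1)]
for lo in range(40,215,20):
    Q=P[(P[:,2]>lo)&(P[:,2]<lo+20)]
    if len(Q)>4: print(lo,len(Q),np.median(Q,0).round(), Q[:,1].max().round())
E
python3 chk.py
```

```text
[535.1  13.6 157.9] [-1.1 -1.5  1.8]
60 22 [537.  31.  75.] 33.0
80 61 [534.  34.  91.] 37.0
100 60 [531.  38. 111.] 42.0
120 71 [530.  42. 131.] 46.0
140 78 [526.  47. 151.] 51.0
160 95 [526.  51. 171.] 55.0
180 94 [526.  56. 190.] 60.0
200 171 [533.  47. 203.] 60.0
```

Request:
play_rows(
  offset=[
    [0,2.5,0],
    [0,2.5,0],
    [0,2.5,0],
    [0,2.5,0],
    [0,2.5,-0.5],
    [0,2.5,-0.5],
    [0,2.5,-0.5],
    [0,2.5,-0.5],
    [0,2.5,-0.5],
    [0,2.5,-0.5],
    [0,2.5,-0.8],
    [0,2.5,-0.8],
  ],
  turn=[0,0,0,0,0,0,0,0,0,0,0,0],
)

```text
clock: 10.65
position: [534.9, 47.1, 152.7]
ee_rot: [-0.024, 1.0, -0.0, -0.013]
contact_force: [-1.0, -1.0, 1.7]
gripper_width: 0.1
```

Request:
play_rows(
  offset=[
    [0,2.3,-0.5],
    [0,2.3,-0.6],
    [0,2.3,-0.6],
    [0,2.3,-0.7],
    [0,2.3,-0.7],
    [0,2.3,-0.8],
    [0,2.3,-0.8],
    [0,2.2,-0.9],
    [0,2.2,-1],
    [0,2.2,-1],
    [0,2.1,-1.1],
    [0,2.1,-1.2],
  ],
  turn=[0,0,0,0,0,0,0,0,0,0,0,0],
)

```text
clock: 11.85
position: [534.6, 76.9, 141.4]
ee_rot: [-0.024, 1.0, 0.0, -0.013]
contact_force: [-0.3, -0.4, 1.7]
gripper_width: 0.1
```

```bash
python3 chk.py
```

```text
[534.6  76.9 141.4] [-0.3 -0.4  1.7]
120 17 [513. 101. 131.] 110.0
140 38 [513. 108. 151.] 127.0
160 200 [528. 128. 173.] 137.0
180 32 [536. 119. 181.] 129.0
200 7 [527.  94. 211.] 95.0
```

Request:
play_rows(
  offset=[
    [0,2.2,-1],
    [0,2.1,-1.1],
    [0,2.1,-1.1],
    [0,2.0,-1.2],
    [0,2.0,-1.2],
    [0,2.0,-1.3],
    [0,2.0,-1.3],
    [0,1.9,-1.3],
    [0,1.9,-1.4],
    [0,1.9,-1.4],
    [0,1.8,-1.5],
    [0,1.8,-1.5],
  ],
  turn=[0,0,0,0,0,0,0,0,0,0,0,0],
)

```text
clock: 13.1
position: [534.5, 103.2, 124.4]
ee_rot: [-0.024, 1.0, 0.001, -0.013]
contact_force: [-1.6, -0.1, 1.7]
gripper_width: -0.0
```

Request:
play_rows(
  offset=[
    [0,1.7,-1.4],
    [0,1.7,-1.5],
    [0,1.6,-1.5],
    [0,1.6,-1.5],
    [0,1.5,-1.6],
    [0,1.5,-1.6],
    [0,1.5,-1.6],
    [0,1.4,-1.7],
    [0,1.4,-1.7],
    [0,1.3,-1.7],
    [0,1.2,-1.7],
  ],
  turn=[0,0,0,0,0,0,0,0,0,0,0],
)

```text
clock: 14.2
position: [535.0, 121.6, 105.2]
ee_rot: [-0.024, 1.0, 0.001, -0.013]
contact_force: [-0.1, 0.1, 0.9]
gripper_width: -0.6
```

```bash
python3 chk.py
```

```text
[535.  121.6 105.2] [-0.1  0.1  0.9]
80 15 [513. 148.  96.] 163.0
100 201 [525. 162. 114.] 190.0
120 183 [531. 176. 126.] 188.0
```

Request:
play_rows(
  offset=[
    [0,1.1,-1.2],
    [0,1.1,-1.2],
    [0,1.1,-1.3],
    [0,1.0,-1.3],
    [0,1.0,-1.4],
    [0,1.0,-1.4],
    [0,1.0,-1.4],
    [0,1.0,-1.4],
    [0,0.9,-1.4],
    [0,0.9,-1.5],
    [0,0.8,-1.5],
    [0,0.8,-1.5],
  ],
  turn=[0,0,0,0,0,0,0,0,0,0,0,0],
)

```text
clock: 15.45
position: [535.0, 134.5, 86.8]
ee_rot: [-0.024, 1.0, 0.001, -0.013]
contact_force: [0.1, 0.4, 1.2]
gripper_width: 0.2
```

Request:
play_rows(
  offset=[
    [0,0.7,-1.3],
    [0,0.7,-1.3],
    [0,0.7,-1.3],
    [0,0.6,-1.4],
    [0,0.6,-1.4],
    [0,0.6,-1.4],
    [0,0.5,-1.4],
    [0,0.5,-1.4],
  ],
  turn=[0,0,0,0,0,0,0,0],
)

```text
clock: 16.25
position: [535.2, 139.9, 74.9]
ee_rot: [-0.024, 1.0, 0.001, -0.013]
contact_force: [-0.5, 0.2, 0.4]
gripper_width: 0.0
```

```bash
python3 chk.py
```

```text
[535.2 139.9  74.9] [-0.5  0.2  0.4]
40 7 [513. 164.  56.] 320.0
60 169 [519. 201.  74.] 211.0
80 218 [528. 192.  85.] 212.0
```

Request:
play_rows(
  offset=[
    [0,0.5,-1.3],
    [0,0.4,-1.3],
    [0,0.4,-1.3],
    [0,0.3,-1.3],
    [0,0,0],
    [0,0,0],
    [0,0,0],
  ],
  turn=[0,0,0,0,0,0,0],
)

```text
clock: 17.0
position: [534.9, 141.5, 68.6]
ee_rot: [-0.024, 1.0, 0.001, -0.013]
contact_force: [-0.1, 0.3, -1.3]
gripper_width: 0.1
```

```bash
python3 chk.py
```

```text
[534.9 141.5  68.6] [-0.1  0.3 -1.3]
40 45 [513. 206.  58.] 323.0
60 311 [524. 193.  74.] 212.0
80 28 [535. 202.  81.] 207.0
```

Request:
play_rows(
  offset=[
    [0,0.3,-1.2],
    [0,0.3,-1.2],
    [0,0.3,-1.2],
    [0,0,-1],
    [0,0,0],
    [0,0,0],
    [0,0,0],
  ],
  turn=[0,0,0,0,0,0,0],
)

```text
clock: 17.75
position: [534.9, 142.4, 63.6]
ee_rot: [-0.024, 1.0, 0.001, -0.013]
contact_force: [0.5, 0.4, -0.1]
gripper_width: 0.1
```

```bash
python3 chk.py
```

```text
[534.9 142.4  63.6] [ 0.5  0.4 -0.1]
40 120 [514. 209.  52.] 322.0
60 287 [526. 194.  67.] 216.0
```

Request:
play_rows(
  offset=[
    [0,0.2,-1.2],
    [0,0.2,-1.2],
    [0,0.2,-1.2],
    [0,0,-1],
    [0,0,0],
    [0,0,0],
    [0,0,0],
  ],
  turn=[0,0,0,0,0,0,0],
)

```text
clock: 18.5
position: [534.8, 143.0, 58.6]
ee_rot: [-0.024, 1.0, 0.001, -0.013]
contact_force: [-0.3, -0.4, 0.2]
gripper_width: -0.0
```

```bash
python3 chk.py; python3 -c "
from h import *
rgb,W=cloud('side'); save('side5',cv2.resize(rgb[130:330,180:420],None,fx=3,fy=3))"
```

```text
[534.8 143.   58.6] [-0.3 -0.4  0.2]
40 208 [520. 201.  54.] 321.0
60 187 [529. 197.  62.] 212.0
```

View pics/side5.png

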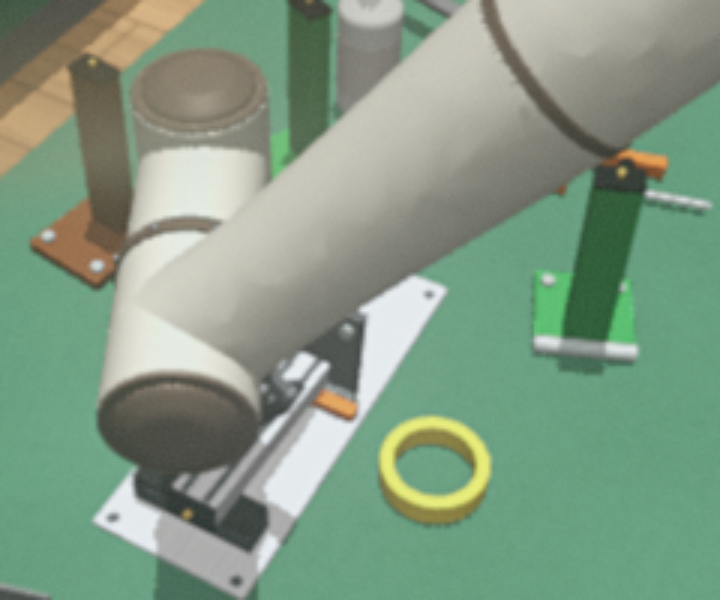

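The mast is down on the rubber rest at crop (215,490), with the foot plate upright behind the stop at (340,350). I lift the fingers clear straight up.

Request:
play_rows(
  offset=[
    [0,0,1],
    [0,0,2],
    [0,0,4],
    [0,0,8],
    [0,0,15],
    [0,0,30],
    [0,0,40],
    [0,0,40],
    [0,0,40],
    [0,0,0],
  ],
  turn=[0,0,0,0,0,0,0,0,0,0],
)

```text
clock: 19.6
position: [533.4, 141.7, 249.9]
ee_rot: [-0.024, 1.0, 0.001, -0.012]
contact_force: [0.1, -0.2, -0.3]
gripper_width: 0.1
```

Request:
play_rows(
  offset=[
    [-15,-45,0],
    [-15,-45,0],
    [-15,-45,0],
    [-15,-45,0],
    [-15,-45,0],
    [-15,-45,0],
    [-15,-45,0],
    [-15,-45,0],
    [-15,-45,0],
    [0,0,0],
    [0,0,0],
  ],
  turn=[0,0,0,0,0,0,0,0,0,0,0],
)

```text
clock: 20.7
position: [389.5, -276.1, 256.9]
ee_rot: [-0.026, 1.0, 0.001, -0.005]
contact_force: [-1.4, 0.1, 0.2]
gripper_width: 0.2
```

Run:
```python
from h import *
s=arm.read_state();print(s["position"],s["contact_force"])
r=[]
for c in("top","side"):
    rgb,W=cloud(c); r.append(rgb); k=(abs(W[...,0]-540)<60)
    m=k&(W[...,2]>42)&(W[...,2]<75)&(W[...,1]>60)&(W[...,1]<240)
    P=W[m]; print(c,"mast",rect(P),"z vs y",np.polyfit(P[:,1],P[:,2],1), P[:,1].max(), "z max",P[:,2].max())
    m=k&(W[...,2]>60)&(W[...,1]<60)&(W[...,1]>-60)&(W[...,2]<130); print("foot",rect(W[m]))
    m2=k&(W[...,2]>90)&(W[...,1]<60)&(W[...,1]>-60)&(W[...,2]<130)
    if m2.sum(): print("foot top",rect(W[m2]))
save("end",np.hstack([cv2.resize(r[0][150:300,160:360],(400,300)),cv2.resize(r[1][150:330,180:420],(400,300))]))
```

```text
[ 389.46428139 -276.13694735  256.86762724] [-1.40517229  0.10022429  0.17560276]
top mast (836, array([533.1, 138.4]), array([ 39. , 157.1]), 1.4, np.float64(56.2)) z vs y [ 0.11162235 40.86376036] 216.8668933252778 z max 69.25580418075715
foot (201, array([536.2,  14.2]), array([89.1, 16.8]), 1.6, np.float64(101.4))
foot top (173, array([537.3,  12.7]), array([87. , 13.7]), 1.2, np.float64(101.7))
side mast (1000, array([531.8, 138.5]), array([ 42.8, 157.3]), 1.0, np.float64(55.0)) z vs y [ 0.07418495 43.91254909] 217.19473729038828 z max 68.1098069920373
foot (523, array([535.2,  13.7]), array([89.9, 22.3]), 1.4, np.float64(88.8))
foot top (246, array([535.1,  12.6]), array([89.5, 20.1]), 1.4, np.float64(99.3))
```

View pics/end.png

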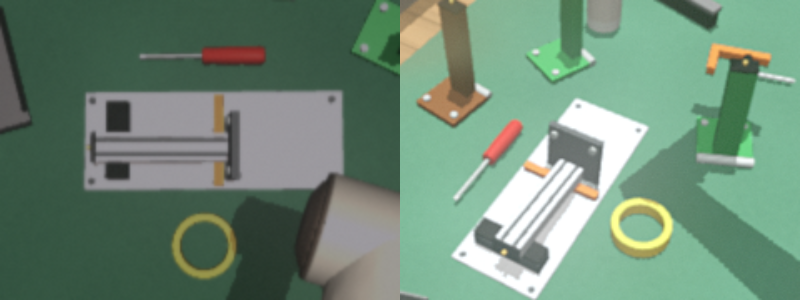

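```bash
python3 -c "
from bench import arm
print(arm.job_done())"
```

```text
the job is handed in; nothing more can be done
None
```

The job is handed in. The stand now lies with its mast on the rubber rest and its bar at the orange stop. No verdict was reported.

**What I did:** I pushed the foot forward with half-open fingers until it met the stop, where the force rose to about 21 N. I then shut the fingers and pushed the mast over 150 mm up, following its arc at roughly 10 degrees per second. After that I lifted the fingers clear and moved the arm away.

**Last checks (top and side cameras):**

| Check | Measured | Limit |
|---|---|---|
| Lean | about 84° in the top view, 86° in the side view | 77–95° |
| Squareness to the cradle | within about 0.5° | 9° |
| Bar from the stop | about 1–2 mm or less, judged from the mast end and foot positions | 8 mm |
| Bar from the stop's middle | about 12 mm | 40 mm |
| Clock | about 21 s | 61 s |

- **Bystanders:** the ones visible in the final crops (tape, screwdriver, clamp) looked unmoved. I did not measure them or check the others at the end.
- **Brief fault:** on the approach to the mast, the hand drifted about 20 mm too low, leaving little or no clearance over the mast's stud. The force stayed near 1 N, and the stand was still upright and square when I rechecked it.
- **Not measured:** I did not measure the stand's turning speed. It followed the fingers all the way down, with no visible free fall.

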